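# Pin and set a mould brace

### The arm

A 6-joint arm with a two-finger parallel gripper is mounted at the origin on the work surface. World frame = base frame: x ahead of the robot, y to its left, z up, the work surface at z = 0. Lengths are in m, angles in rad, forces in N, time in s.
With the tool pointing down it reaches from about 0.35 to 0.85 m from the base axis. Payload 8.1 kg.
Tool frame: the origin (TCP) lies midway between the tips of the shut fingers; the grasp point (between the pads) lies robot.grip_depth behind it (robot.grip_depth is the distance from the TCP to the grasp point, in m); z points along the fingers, y is the line along which they close (so a half turn about z gives the same grasp; the last joint's range is limited). The gripper opens to 93 mm and grips with 3 to 60 N. Pads are 15 mm wide; open, the fingers measure 128 mm over their backs; the gripper's body (75 mm by 188 mm) begins 65 mm behind the grasp point.
Start: joints at [1.18, 0.13, 1.488, -0, 1.523, -0.085], TCP at [0.181, 0.572, 0.219] pointing down, gripper open.
Joint ranges: [-2.96, 2.96], [-0.89, 2.26], [0.02, 2.5], [-1.34, 4.48], [0, 2.73], [-2.66, 2.66]. Speed limits (rad/s): [2.39, 2.39, 2.79, 3.14, 3.14, 3.14].

### API

Orientations are given as a rotation vector (axis times angle).
In Python, from plant import robot gives the robot as it stands.
- The arm moves only by the tool carry_out, never from a script. Its argument "rows" is a list of rows, each a list of 6 numbers: the shift along the tool's x, y, z in m, then the turn, a rotation vector about the tool's x, y, z in degrees. A call has 1 to 12 rows; each row is the pose to reach, as a shift and turn from the pose commanded when the call began, along the tool's axes at that moment; what a row does not reach only later rows make up. A row lasts 1/8 s, in which the tool goes at most 62.5 mm and 10.7 degrees, less where a joint would pass 70% of its speed; a pose out of reach is approached as far as the arm can. A call with a gripper value outside its range is refused whole. "jaw" is the closure in counts, from 0 (fully open) to 255 (shut), set as the call begins (left out, the last holds). The fingers move at their own pace and stop on an object; "force" is the grip in N (left out, the last holds). Time passes only in rows, so rows that repeat a pose let the fingers close. It gives the time, the measured TCP pose, the force, the opening and the grip force at its end, in the units of the state.
- robot.read_state(): the state, without advancing time (a new reading comes with each control period).
- robot.read_camera(name): name is "side" or "top" or "wrist"; returns the picture (420x560x3 uint8, red, green, blue); there is no depth.
- robot.camera_model(name): a dict with "fx", "fy", "cx", "cy" (pixels), "R" (3x3) and "t" (3): a world point X has camera coordinates R X + t; the wrist camera has in their place "mount" (4x4, takes a point from camera to tool coordinates, whose origin is the TCP and whose axes are the flange's). Camera axes: x right, y down, z forward; pixel columns grow to the right and rows downward; lengths in m; the calibration is good to about 2 mm. The wrist camera is an equidistant fisheye: a pixel r from the principal point sees the ray r / f radians off the axis. A picture is of the moment at which its call begins: read the wrist's pose just before it. camera_model takes no time and is no camera call.
- robot.close_job(): hands the job in; it is judged then, once.
Trained networks look in the newest picture that a camera, given by its name, has taken for a name from the list of things; names that differ only in an ending like _2 or _b are one class to them, and where a whole thing is asked for, a point or a joint stands for the part that bears it (a point fixed in the world has none). Each returns a list of dicts, best first, with "conf" (0 to 1); they miss things now and then, are a little off and sometimes report something else, mostly with a low value. They report only what shows in the picture. A call takes as long as a camera call. They do not tell look-alikes from the thing itself.
- robot.outline_of(camera, target): "pixels" (420x560 bool, what is visible of it) and "pixel" ([column, row] in pixels, amid what is visible of it).
The state is a dict: "t": time; "q": joint angles; "dq": joint speeds; "joint_torque": joint torques, N m; "tool_pos": TCP position; "orientation": TCP orientation; "force": force on the tool from outside, world axes, zero at the start; "wrist_torque": the same for the moment, N m; "opening": finger opening in m; "gripper_force": force on a finger pad.
Only numpy, scipy, OpenCV 4.12 (cv2) and the standard library are available. Lean on these libraries where they do the work, as an engineer would, in place of code of your own. Each camera call takes 0.05 s, during which the arm holds its last target. There are 200 camera calls.

### The job

Fit the loose straight-handled retaining pin (not the ball-topped one) fully home through the bracket and tongue holes at the back of the brace and let go of it. Then, with the cam lever still open, draw the spring-loaded leg out by its crossbar until its pointer is level with the index blade, hold it there a moment, and squeeze the lever shut against the leg's neck while keeping the leg on the mark. Finish while still gripping neck and lever with the leg on its mark; do not let go, and leave everything else where it stands.

Things in the scene. Friction and masses are not known exactly. Their poses are not given: they have to be found in the camera images.
- brace: telescopic brace fixed flat on a plywood board (400 x 180 x 10 mm). Origin on the table under the barrel's front face; z up; x: the way the leg draws out. Barrel x -131 to 0, 30 to 38 wide, top at z 42. At x -155 two steel bracket ears (44 x 44) lie above and below the barrel's 58 wide tongue, one vertical hole through all three; bracket's 44 tall upright at x -185
- pin_hole (a point): centre of the mouth of the 13 mm vertical hole, on the upper ear's top face 44 mm above the table; 1.5 mm chamfer; it runs through ear, tongue and ear down to the board, 34 mm below; axes as the brace
- pin: loose steel retaining pin, about 80 g, upright in a 13 mm hole of a wooden block. Origin at the centre of its foot, z up along it: shank 10 mm across, 32 long, with a tapered foot (6 across at its end, 4 high); collar 22 across, 4 thick; plain cylindrical handle 16 across from 36 to 70 mm above the foot, to grip. Fully home the collar sits on the ear
- pin_collar (a point): centre of the underside of the pin's collar, 32 mm above its foot
- block_a: fixed wooden block 70 x 70 x 40 mm, origin under its centre, holding the retaining pin at the start; the two blocks can be in either place. The pin's foot is 8 mm above the table and its collar rests on the block.
- block_b: fixed wooden block of the same size that holds the ball-topped pin
- ball_pin: another steel pin with a 28 mm ball as its top, 72 mm long, origin at its foot; not needed, leave it in its block
- leg_out (a joint): how far the leg is drawn out, m: 0 pushed in (start), at most 0.11. A spring always pulls it back in: 3.5 N at 0, rising 0.5 N per cm; nothing latches it, not even the shut lever, so it must be held
- leg: aluminium head of the leg. Axes as the brace; origin = brace origin moved along x by joint leg_out. Upright neck x 12 to 62, y -9 to 9, z 16 to 60 mm; at its end a pull crossbar x 62 to 70, y -58 to 58, z 16 to 50. Fingers lowered open either side of the neck can pull on the crossbar's inner face (x 62), then close along y: neck and shut lever together span y -15 to 9
- leg_pointer (a point): outer end of the thin dark pointer blade on the -y end of the crossbar, at x 66, y -73, z 50 mm of leg
- index: steel index blade, 3 mm thick in x, 22 long in y, top 40 mm above its origin, on a small foot on the board beside the crossbar's path (-y side). Fixed, but its place along x differs each time. Origin at its underside, axes as the brace. The leg is at length when the pointer is at the index's x
- lever_angle (a joint): angle of the cam lever, rad: 0 shut flat against the neck's -y side, about 0.3 to 0.45 at the start (splayed open to -y), 0.6 at most. Stiff: about 0.06 N m of friction keeps it where it is left, some 1.5 N at its tip.
- cam_lever: the lever's black paddle, 42 long, 6 thick, 32 tall (z 25 to 57 mm above the table). Origin on its vertical pivot at x 16, y -12, z 24 of leg; its x runs along it to the free end near the crossbar. Open, the free end reaches at most y -35 of leg: lower the fingers outside it (inner faces at least 36 mm either side of y -3)
- face_cast: low round plaster face cast 156 mm across, 65 mm tall; bystander
- small_cast: smaller cast 112 mm across, 65 mm tall; bystander
- brush: 200 mm brush lying on the table; bystander
- spatula: 250 mm spatula lying on the table; bystander
- tin: closed tin 80 mm across, 100 mm tall; bystander
- mix_bowl: grey mixing bowl 140 mm across, 60 mm tall; bystander
Things that resemble listed ones, but are neither listed nor needed, are in the scene too. What is shaped like the pin but purple is not meant.

How it is judged:
On the way, in this order (a step that is already met when the one before it is completed fails the run):
1. the retaining pin is fully home through bracket and tongue, and let go (horizontal distance between pin_collar and pin_hole below 0.004 m and z of pin_collar in the frame of pin_hole below 0.003 m and angle between pin's own z axis and vertical below 0.12 rad and contact force between the fingers and pin below 0.1 N), for 0.2 s.
2. the leg is held with its pointer within 5 mm of the index while the cam lever is still open (x of leg_pointer in the frame of index between -0.005 and 0.005 m and value of joint lever_angle above 0.2 rad and contact force between the fingers and leg above 1 N), for 0.2 s.
At the end, for the whole second after the job is handed in: Through the last second: fingers press leg neck and lever with over 2 N each, pointer within 5 mm of the index along the slide, lever under 0.08 rad, pin let go and home (collar within 4 mm of the hole centre, under 3 mm above the ear, tilt under 0.12 rad) (all of step 1 and x of leg_pointer in the frame of index between -0.005 and 0.005 m and value of joint lever_angle below 0.08 rad and contact force between the fingers and leg_c0 above 2 N and contact force between the fingers and cam_lever above 2 N); the arm keeps its last pose, push and grip.
It fails at once if the cam lever was shut while the leg was more than 12 mm off its mark (value of joint lever_angle below 0.12 rad and (x of leg_pointer in the frame of index above 0.012 m or x of leg_pointer in the frame of index below -0.012 m)).
It fails at once if a bystander was moved more than 30 mm (distance of any of ball_pin, face_cast, small_cast, brush, spatula, tin, mix_bowl from where it was at the start of the episode above 0.03 m).
It also fails if it takes over 58 s, if anything falls off the work surface, if the arm or the gripper's body presses on something with over 40 N, if the wrist force passes 120 N, or if a joint passes its speed limit or range.

## Working session

There is one attempt and no reset: what is moved stays moved. The work goes in short steps, Python scripts to look and compute and a tool call to move; the robot and the scene stay as the last step left them, time stands still between calls to the robot, and variables do not carry over. Pictures are saved under pics/ and viewed, at most 10 in all, crops included, and the job is handed in when it is done.

Besides the shell and the picture viewer there is one more tool, called after "Emit:" by a JSON object that holds its "op" and its "data", one argument or row to a line. carry_out: Moves the arm, as the interface text tells. Its arguments: {"type":"object","properties":{"rows":{"type":"array"},"jaw":{"type":"number"},"force":{"type":"number"}},"required":["rows"]}

```bash
ls; mkdir -p pics
cat > h.py <<'E'
import numpy as np, cv2
from scipy.spatial.transform import Rotation as Ro
from plant import robot
def pic(cam,name=None):
    im=robot.read_camera(cam)
    if name: cv2.imwrite('pics/'+name,im[:,:,::-1])
    return im
def ray(cam,px,st=None):
    m=robot.camera_model(cam); 
    u=(px[0]-m['cx'])/m['fx']; v=(px[1]-m['cy'])/m['fy']
    if 'mount' in m:
        st=st or robot.read_state(); th=np.hypot(u,v); s=np.sin(th)/max(th,1e-9)
        d=np.array([u*s,v*s,np.cos(th)]); M=np.array(m['mount']); R=Ro.from_rotvec(st['orientation']).as_matrix()
        return np.array(st['tool_pos'])+R@M[:3,3], R@M[:3,:3]@d
    R=np.array(m['R']);t=np.array(m['t']); d=R.T@np.array([u,v,1.]); return -R.T@t, d/np.linalg.norm(d)
def onz(cam,px,z,st=None):
    o,d=ray(cam,px,st); return o+d*(z-o[2])/d[2]
def tri(rays):
    A=np.zeros((3,3));b=np.zeros(3)
    for o,d in rays:
        P=np.eye(3)-np.outer(d,d);A+=P;b+=P@o
    X=np.linalg.solve(A,b); return X,[np.linalg.norm((np.eye(3)-np.outer(d,d))@(X-o)) for o,d in rays]
def proj(cam,X,st=None):
    m=robot.camera_model(cam)
    if 'mount' in m:
        st=st or robot.read_state();M=np.array(m['mount']);R=Ro.from_rotvec(st['orientation']).as_matrix()
        p=M[:3,:3].T@(R.T@(np.array(X)-st['tool_pos'])-M[:3,3]); r=np.hypot(p[0],p[1]);th=np.arctan2(r,p[2])
        return np.array([m['cx']+m['fx']*th*p[0]/r,m['cy']+m['fy']*th*p[1]/r])
    p=np.array(m['R'])@X+m['t']; return np.array([m['cx']+m['fx']*p[0]/p[2],m['cy']+m['fy']*p[1]/p[2]])
E
python3 - <<'E'
from h import *
np.set_printoptions(precision=4,suppress=True)
st=robot.read_state(); print(st['tool_pos'],st['orientation'],robot.grip_depth)
for c in ['side','top','wrist']:
    pic(c,c+'0.png')
    print(c,{k:np.array(v) for k,v in robot.camera_model(c).items()})
    for n in ['pin','ball_pin','block_a','brace','leg','cam_lever','index','leg_pointer','pin_hole','pin_collar']:
        try: r=robot.outline_of(c,n)
        except Exception as e: print(n,e);continue
        print(n,[(round(d['conf'],2),[int(x) for x in d['pixel']],int(d['pixels'].sum())) for d in r])
E
```

```text
pics
[0.1804 0.5716 0.2176] [-0.4784 -3.1045  0.0029] 0.0188
side {'fx': array(379.3729), 'fy': array(379.3729), 'cx': array(283.3561), 'cy': array(206.8506), 'R': array([[ 0.9496, -0.3134,  0.0061],
       [-0.1465, -0.4609, -0.8753],
       [ 0.2771,  0.8303, -0.4836]]), 't': array([-0.5559,  0.1648,  0.887 ])}
pin [(0.45, [322, 264], 169), (0.44, [336, 283], 141)]
ball_pin [(0.81, [287, 313], 258), (0.41, [394, 272], 2447)]
block_a [(0.82, [333, 299], 1220)]
brace [(0.95, [261, 236], 5116), (0.23, [252, 208], 476)]
leg [(0.91, [251, 208], 494)]
cam_lever [(0.56, [258, 211], 56), (0.53, [221, 172], 308)]
index [(0.46, [335, 285], 162)]
leg_pointer [(0.95, [253, 207], 493)]
pin_hole [(0.66, [262, 236], 5158)]
pin_collar [(0.52, [321, 263], 131), (0.46, [333, 284], 160), (0.37, [258, 233], 5085)]
top {'fx': array(381.3069), 'fy': array(381.3069), 'cx': array(280.0901), 'cy': array(208.671), 'R': array([[-0.0179, -0.9998, -0.0047],
       [-0.9982,  0.0182, -0.0567],
       [ 0.0567,  0.0037, -0.9984]]), 't': array([0.02  , 0.6086, 1.0532])}
pin [(0.45, [354, 206], 42), (0.29, [153, 268], 1317), (0.26, [249, 232], 14)]
ball_pin [(0.68, [409, 251], 101)]
block_a [(0.89, [381, 209], 640), (0.86, [400, 251], 677)]
brace [(0.69, [264, 235], 9071)]
leg [(0.64, [242, 238], 291), (0.35, [381, 207], 711)]
cam_lever [(0.59, [249, 233], 30)]
index []
leg_pointer [(0.84, [247, 242], 293)]
pin_hole [(0.67, [265, 237], 9140), (0.19, [222, 204], 53)]
pin_collar [(0.55, [391, 211], 76), (0.42, [355, 202], 62)]
wrist {'fx': array(325.1923), 'fy': array(325.1923), 'cx': array(273.6674), 'cy': array(211.2874), 'mount': array([[ 0.0005, -0.9572, -0.2893,  0.0813],
       [ 1.    ,  0.0007, -0.0005,  0.0005],
       [ 0.0006, -0.2893,  0.9572, -0.167 ],
       [ 0.    ,  0.    ,  0.    ,  1.    ]])}
pin []
ball_pin []
block_a []
brace []
leg []
cam_lever []
index []
leg_pointer []
pin_hole []
pin_collar []
```

View pics/side0.png

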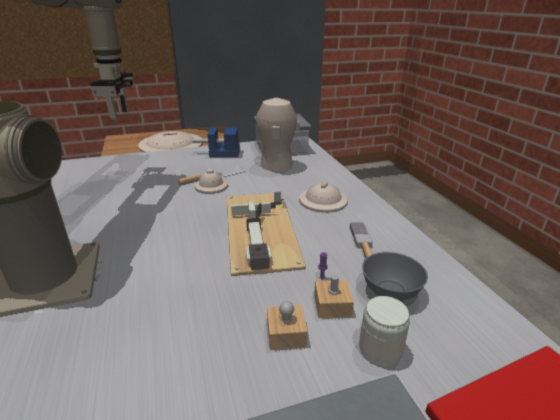

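View pics/top0.png

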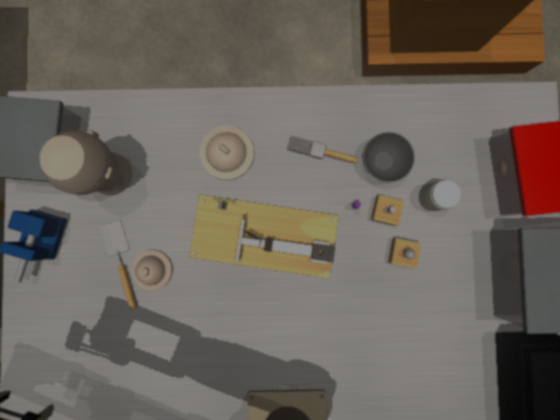

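The side view shows the target pin at (335,283) in its block, the ball pin at (287,310), the bracket end at (259,250), the crossbar at (252,210) and the index at (277,198). In the top view the pin is at (389,209), the bracket hole at about (320,251), the crossbar at (241,240) and the index at (223,204).

Run:
```python
from h import *
np.set_printoptions(precision=4,suppress=True)
for n,a,b in [('pin top',(389,208),(335,277)),('ball',(409,253),(287,309)),('idx',(223,203),(277,196))]:
    print(n,tri([ray('top',a),ray('side',b)]))
for n,p,z in [('hole',(320,251),.044),('barfar',(243,221),.05),('barnear',(238,258),.05),('b1',(200,197),.01),('b2',(338,212),.01),('b3',(332,277),.01),('b4',(191,258),.01),('purple',(356,204),.04)]: print(n,onz('top',p,z))
st=robot.read_state();print(Ro.from_rotvec(st['orientation']).as_matrix())
```

```text
pin top (array([ 0.6034, -0.2821,  0.0696]), [np.float64(0.001088584336421022), np.float64(0.001088584336420984)])
ball (array([ 0.482 , -0.3327,  0.0632]), [np.float64(0.00035301581145009145), np.float64(0.00035301581145026075)])
idx (array([0.6232, 0.1675, 0.0345]), [np.float64(0.003423129719953104), np.float64(0.003423129719953182)])
hole [ 0.4901 -0.0976  0.044 ]
barfar [0.5753 0.1102 0.05  ]
barnear [0.4755 0.125  0.05  ]
b1 [0.6465 0.2354 0.01  ]
b2 [ 0.5969 -0.1543  0.01  ]
b3 [ 0.4153 -0.1327  0.01  ]
b4 [0.4751 0.2617 0.01  ]
purple [ 0.6166 -0.1999  0.04  ]
[[-0.9536  0.301   0.    ]
 [ 0.301   0.9536  0.    ]
 [ 0.      0.     -1.    ]]
```

Emit:
{"op": "carry_out", "data": {
  "rows": [
    [-0.5, -0.39, -0.03, 0, 0, 79.7],
    [-0.5, -0.39, -0.03, 0, 0, 79.7],
    [-0.5, -0.39, -0.03, 0, 0, 79.7],
    [-0.5, -0.39, -0.03, 0, 0, 79.7],
    [-0.5, -0.39, -0.03, 0, 0, 79.7],
    [-0.5, -0.39, -0.03, 0, 0, 79.7],
    [-0.5, -0.39, -0.03, 0, 0, 79.7],
    [-0.5, -0.39, -0.03, 0, 0, 79.7],
    [-0.5, -0.39, -0.03, 0, 0, 79.7],
    [-0.5, -0.39, -0.03, 0, 0, 79.7],
    [-0.5, -0.39, -0.03, 0, 0, 79.7],
    [-0.5, -0.39, -0.03, 0, 0, 79.7]
  ],
  "jaw": 140
}}

```text
t: 3.15
tool_pos: [0.54, 0.0494, 0.2484]
orientation: [-2.358, -2.075, 0.0]
force: [-0.4, -0.2, 0.4]
opening: 0.0423
gripper_force: 0.0
```

```bash
cat > look.py <<'E'
from h import *
import sys,pickle
np.set_printoptions(precision=4,suppress=True)
tag=sys.argv[1]
st=robot.read_state(); print(st['t'],st['tool_pos'],st['opening'],np.array(st['force'])); print(Ro.from_rotvec(st['orientation']).as_matrix()[:2,:2])
im=pic('wrist',tag+'.png')
for n in sys.argv[2:]:
    for d in robot.outline_of('wrist',n): print(n,round(d['conf'],2),[round(x) for x in d['pixel']],int(d['pixels'].sum()))
pickle.dump(st,open(tag+'.pkl','wb'))
E
python3 look.py w1 pin leg cam_lever index block_a
```

```text
3.15 [0.54   0.0494 0.2484] 0.04228963404110485 [-0.4222 -0.2028  0.4101]
[[ 0.1273  0.9919]
 [ 0.9919 -0.1273]]
leg 0.57 [258, 142] 1923
cam_lever 0.8 [265, 154] 254
index 0.73 [330, 75] 333
block_a 0.8 [326, 365] 467
```

View pics/w1.png

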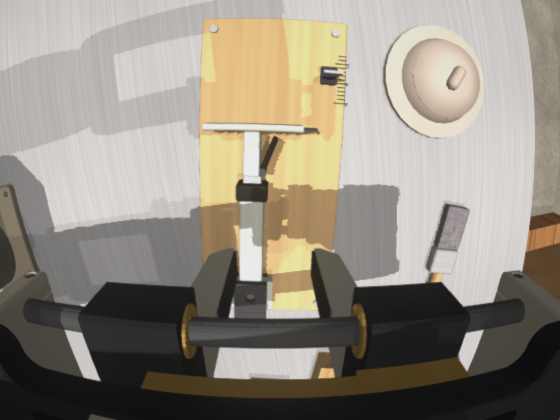

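The view shows the hole at about (250,297), the pointer tip at (318,131) and the index blade near (330,75), with the open lever at (268,153).

Emit:
{"op": "carry_out", "data": {
  "rows": [
    [-0.12, 0, 0, 0, 0, 0],
    [-0.12, 0, 0, 0, 0, 0],
    [-0.12, 0, 0, 0, 0, 0],
    [-0.12, 0, 0, 0, 0, 0]
  ]
}}

```text
t: 3.95
tool_pos: [0.5249, -0.0686, 0.2488]
orientation: [-2.357, -2.077, -0.001]
force: [-0.4, 0.3, -0.0]
opening: 0.0421
gripper_force: 0.0
```

```bash
python3 look.py w2 leg cam_lever index
```

```text
3.95 [ 0.5249 -0.0686  0.2488] 0.04212578174382511 [-0.3662  0.2921 -0.038 ]
[[ 0.1258  0.9921]
 [ 0.9921 -0.1258]]
leg 0.65 [257, 32] 2679
cam_lever 0.68 [265, 56] 315
```

Emit:
{"op": "carry_out", "data": {
  "rows": [
    [-0.17, 0.06, 0, 0, 0, 0],
    [-0.17, 0.06, 0, 0, 0, 0],
    [-0.17, 0.06, 0, 0, 0, 0],
    [-0.17, 0.06, 0, 0, 0, 0]
  ]
}}

```text
t: 4.65
tool_pos: [0.5631, -0.2481, 0.2474]
orientation: [-2.359, -2.073, 0.002]
force: [0.4, 1.4, -0.5]
opening: 0.0418
gripper_force: 0.0
```

```bash
python3 look.py w3 pin ball_pin block_a
python3 - <<'E'
import cv2,numpy as np
a=cv2.imread('pics/w1.png')[55:145,190:360];b=cv2.imread('pics/w2.png')[0:260,190:360]; c=cv2.imread('pics/w1.png')[270:320,210:300]
r=lambda i,w,h:cv2.resize(i,(w,h),interpolation=cv2.INTER_CUBIC)
o=np.zeros((600,800,3),np.uint8)
o[:212,:400]=r(a,400,212); o[:600,400:792]=r(b,392,600); o[220:420,:360]=r(c,360,200)
cv2.imwrite('pics/c1.png',o)
E
```

```text
4.65 [ 0.5631 -0.2481  0.2474] 0.041766359354503846 [ 0.3603  1.4344 -0.5102]
[[ 0.1283  0.9917]
 [ 0.9917 -0.1283]]
pin 0.86 [314, 140] 258
pin 0.62 [310, 220] 347
block_a 0.61 [220, 239] 2198
block_a 0.59 [305, 204] 3096
```

View pics/c1.png

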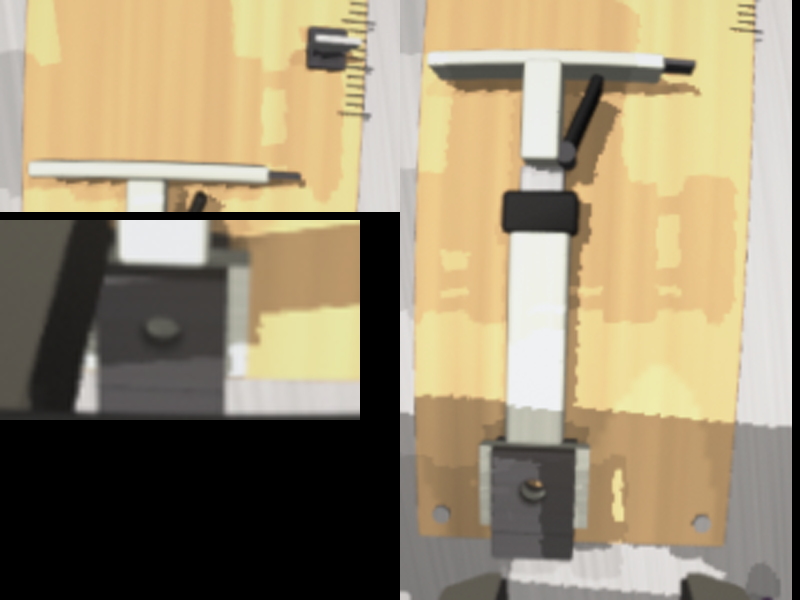

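View pics/w3.png

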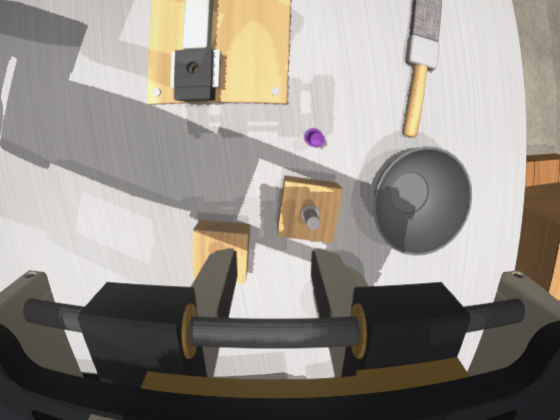

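Crops: hole (250.5,297.5) in w1 and (247.7,212.3) in w2; pointer tip (317.9,130.6) and (317.5,29); index blade top centre (334,73) in w1. In w3 the pin is at about (311,217), with the purple one at (315,138).

Run:
```python
from h import *
import pickle
np.set_printoptions(precision=4,suppress=True)
s={k:pickle.load(open(k+'.pkl','rb')) for k in ['w1','w2','w3']}
W=lambda k,p:ray('wrist',p,s[k])
print('hole',tri([W('w1',(250.5,297.5)),W('w2',(247.7,212.3)),W('w3',(193,68))]))
print('hole z44',[onz('wrist',p,.044,s[k])[:2] for k,p in [('w1',(250.5,297.5)),('w2',(247.7,212.3)),('w3',(193,68))]])
print('ptr',tri([W('w1',(317.9,130.6)),W('w2',(317.5,29))]), [onz('wrist',p,.05,s[k])[:2] for k,p in [('w1',(317.9,130.6)),('w2',(317.5,29))]])
print('idx',onz('wrist',(334,72.9),.05,s['w1']))
r=cv2.imread('pics/w3.png')[170:250,265:355]; q=cv2.imread('pics/w3.png')[40:110,160:230]
q2=cv2.imread('pics/top0.png')[185:270,210:330]; q3=cv2.imread('pics/side0.png')[265:320,305:365]
o=np.zeros((600,800,3),np.uint8); f=lambda i,w,h:cv2.resize(i,(w,h),interpolation=cv2.INTER_CUBIC)
o[:320,:360]=f(r,360,320); o[320:600,:280]=f(q,280,280); o[:283,400:800]=f(q2,400,283); o[290:510,400:640]=f(q3,240,220)
cv2.imwrite('pics/c2.png',o)
```

```text
hole (array([ 0.4892, -0.0975,  0.0422]), [np.float64(0.00018666946949053316), np.float64(0.0003635585105942105), np.float64(0.00038030554114310694)])
hole z44 [array([ 0.4896, -0.0966]), array([ 0.4897, -0.0967]), array([ 0.4893, -0.0979])]
ptr (array([0.597 , 0.1077, 0.0459]), [np.float64(0.00040788361758702384), np.float64(0.0004078836175870002)]) [array([0.5968, 0.1078]), array([0.5959, 0.1066])]
idx [0.6227 0.1714 0.05  ]
```

View pics/c2.png

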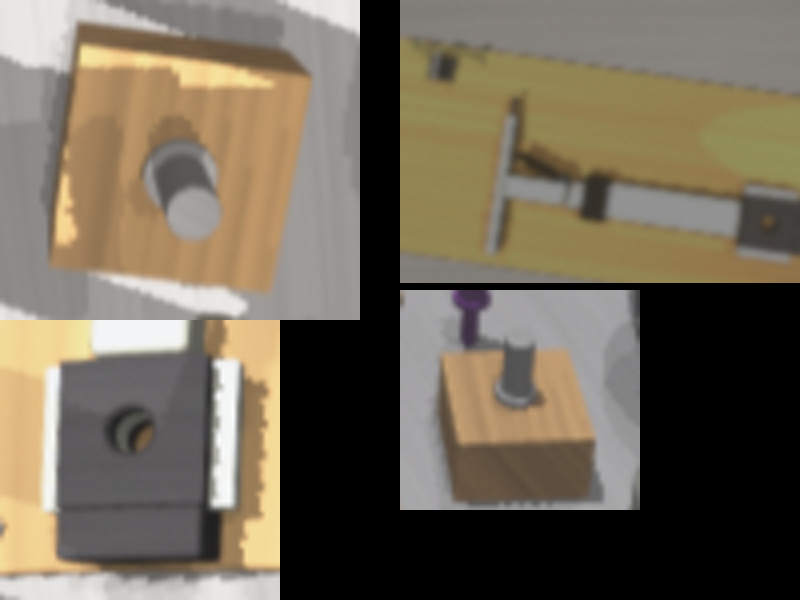

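Pin top centre at (313.2,223.5) in w3, collar at about (310,214); in the side picture the pin top is at (334.5,278.5).

Run:
```python
from h import *
import pickle
np.set_printoptions(precision=4,suppress=True)
s=pickle.load(open('w3.pkl','rb'))
a=ray('wrist',(313.2,223.5),s)
print(tri([a,ray('side',(334.5,277.5))]),tri([a,ray('side',(334.5,277.5)),ray('top',(389,208))]))
print(onz('wrist',(313.2,223.5),.078,s),onz('wrist',(310,214),.044,s))
ax=np.array([.126,.992,0]);ay=np.array([-.992,.126,0])
h=np.array([.4894,-.0972,.044])
b=h+.155*ax
for n,p in [('ptr',[.5965,.1073,.05]),('idx',[.6227,.1714,.05])]: print(n,(p-b)@ax,(p-b)@ay)
```

```text
(array([ 0.6008, -0.2887,  0.0744]), [np.float64(0.0007273750401316997), np.float64(0.0007273750401317367)]) (array([ 0.6019, -0.2855,  0.0719]), [np.float64(0.00422426783366975), np.float64(0.0003508632617536915), np.float64(0.0042979246625384744)])
[ 0.6012 -0.2877  0.078 ] [ 0.6013 -0.2874  0.044 ]
ptr 0.0613679 -0.08047620000000004
idx 0.1282563 -0.09839000000000003
```

Run:
```python
from h import *
import pickle
np.set_printoptions(precision=4,suppress=True)
s={k:pickle.load(open(k+'.pkl','rb')) for k in ['w1','w2','w3']}
A=lambda cx,cy:(190+cx/2.353,55+cy/2.355)
B=lambda cx,cy:(190+(cx-400)/2.306,cy/2.3077)
def g(k,p,z): return onz('wrist',p,z,s[k])
def yaw(n,p,q): d=q-p; print(n,np.degrees(np.arctan2(d[1],d[0])),np.linalg.norm(d),p,q)
yaw('bar w1 (outer top edge, +y end to -y end)',g('w1',A(30,161),.05),g('w1',A(267,167),.05))
yaw('bar w2',g('w2',B(429,55),.05),g('w2',B(662,58),.05))
yaw('barrel centre w2',g('w2',B(535,443),.042),g('w2',B(541,60),.06))
yaw('board right edge w2',g('w2',B(724,544),.01),g('w2',B(752,100),.01))
yaw('board bottom edge w2',g('w2',B(419,534),.01),g('w2',B(724,544),.01))
yaw('ear bottom edge',g('w2',B(492,518),.044),g('w2',B(573,518),.044))
T=lambda x,y:(210+(x-400)/3.333,185+y/3.33)
for n,p,q,z in [('bar top',T(513,116),T(492,252),.05),('axis',T(768,222),T(506,186),.045)]: yaw(n,onz('top',p,z),onz('top',q,z))
```

```text
bar w1 (outer top edge, +y end to -y end) -9.391257565884333 0.11325163685556223 [0.4696 0.1333 0.05  ] [0.5813 0.1149 0.05  ]
bar w2 -9.439730746532591 0.11335395526481305 [0.4692 0.1312 0.05  ] [0.581  0.1126 0.05  ]
barrel centre w2 81.17086131389807 0.19121878421335775 [ 0.4941 -0.0725  0.042 ] [0.5233 0.1156 0.06  ]
board right edge w2 80.78484986763722 0.2525211439704911 [ 0.5913 -0.1533  0.01  ] [0.6317 0.0959 0.01  ]
board bottom edge w2 -9.13514303302257 0.17905449823464603 [ 0.4145 -0.1249  0.01  ] [ 0.5913 -0.1533  0.01  ]
ear bottom edge -7.075448036594353 0.04281413167096051 [ 0.4657 -0.1092  0.044 ] [ 0.5082 -0.1145  0.044 ]
bar top 170.49974928756748 0.11156745071198194 [0.5784 0.1077 0.05  ] [0.4684 0.1261 0.05  ]
axis 81.18378464028561 0.2157622434577657 [ 0.4883 -0.0985  0.045 ] [0.5214 0.1147 0.045 ]
```

Emit:
{"op": "carry_out", "data": {
  "rows": [
    [-0.035, 0.043, 0.127, 0, 0, 1.8],
    [-0.035, 0.043, 0.127, 0, 0, 1.8],
    [-0.035, 0.043, 0.127, 0, 0, 1.8],
    [-0.035, 0.043, 0.127, 0, 0, 1.8],
    [-0.035, 0.043, 0.127, 0, 0, 1.8]
  ]
}}

```text
t: 5.48
tool_pos: [0.6029, -0.2856, 0.1254]
orientation: [2.385, 2.038, 0.003]
force: [0.0, 0.0, -0.1]
opening: 0.0424
gripper_force: 0.0
```

```bash
python3 look.py w4 pin
python3 - <<'E'
from h import *
import pickle
s=pickle.load(open('w4.pkl','rb'))
print(proj('wrist',s['tool_pos'],s),proj('wrist',np.array([.6012,-.288,.078]),s))
r=cv2.imread('pics/w4.png')[180:380,180:380]
cv2.imwrite('pics/c3.png',cv2.resize(r,(600,600),interpolation=cv2.INTER_CUBIC))
E
```

```text
5.475 [ 0.6029 -0.2856  0.1254] 0.0423731850359847 [ 0.0064  0.0347 -0.0577]
[[ 0.1559  0.9878]
 [ 0.9878 -0.1559]]
pin 0.93 [273, 227] 836
pin 0.9 [273, 107] 598
[274.51413809 263.04882369] [272.18396839 237.02722287]
```

View pics/c3.png

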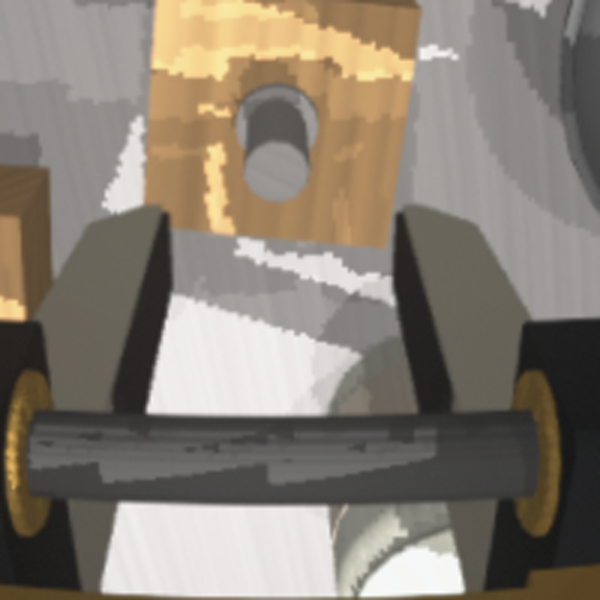

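Pin top shows at (272,237), exactly where predicted; descending.

Emit:
{"op": "carry_out", "data": {
  "rows": [
    [0, 0, 0, 0, 0, 0],
    [0, 0, 0.02, 0, 0, 0],
    [0, 0, 0.02, 0, 0, 0],
    [0, 0, 0.02, 0, 0, 0]
  ]
}}

```text
t: 6.08
tool_pos: [0.6008, -0.2854, 0.1007]
orientation: [-2.388, -2.039, 0.001]
force: [0.4, 0.4, 0.7]
opening: 0.0418
gripper_force: 0.0
```

Emit:
{"op": "carry_out", "data": {
  "rows": [
    [-0.0025, 0, 0.02, 0, 0, 0],
    [-0.0025, 0, 0.04, 0, 0, 0],
    [-0.0025, 0, 0.052, 0, 0, 0],
    [-0.0025, 0, 0.052, 0, 0, 0],
    [-0.0025, 0, 0.052, 0, 0, 0]
  ]
}}

```text
t: 6.7
tool_pos: [0.6013, -0.2882, 0.0501]
orientation: [2.389, 2.04, 0.0]
force: [0.2, 0.4, 1.2]
opening: 0.0421
gripper_force: 0.0
```

Emit:
{"op": "carry_out", "data": {
  "rows": [
    [0, 0, 0, 0, 0, 0],
    [0, 0, 0, 0, 0, 0],
    [0, 0, 0, 0, 0, 0],
    [0, 0, 0, 0, 0, 0],
    [0, 0, 0, 0, 0, 0],
    [0, 0, 0, 0, 0, 0]
  ],
  "jaw": 255,
  "force": 20
}}

```text
t: 7.45
tool_pos: [0.6011, -0.2882, 0.05]
orientation: [2.389, 2.04, 0.0]
force: [-0.1, 0.5, 2.7]
opening: 0.0152
gripper_force: 20.0
```

Emit:
{"op": "carry_out", "data": {
  "rows": [
    [0, 0, -0.02, 0, 0, 0],
    [0, 0, -0.05, 0, 0, 0],
    [0, 0, -0.08, 0, 0, 0],
    [0.03, -0.02, -0.08, 0, 0, 0],
    [0.08, -0.06, -0.08, 0, 0, 0],
    [0.12, -0.1, -0.08, 0, 0, 0],
    [0.155, -0.127, -0.07, 0, 0, 0],
    [0.171, -0.14, -0.06, 0, 0, 0],
    [0.171, -0.14, -0.06, 0, 0, 0],
    [0.171, -0.14, -0.06, 0, 0, 0],
    [0.171, -0.14, -0.06, 0, 0, 0]
  ]
}}

```text
t: 8.82
tool_pos: [0.4903, -0.0983, 0.1105]
orientation: [2.389, 2.038, 0.001]
force: [0.3, 0.1, -1.2]
opening: 0.0156
gripper_force: 20.0
```

```bash
python3 look.py w5 pin
python3 - <<'E'
from h import *
import pickle
np.set_printoptions(precision=4,suppress=True)
s=pickle.load(open('w5.pkl','rb'))
t=np.array(s['tool_pos']);print(s['opening'])
for n,X in [('foot',t+[0,0,-.042]),('collar bottom',t+[0,0,-.010]),('hole',np.array([.4894,-.0972,.044]))]: print(n,proj('wrist',X,s))
pic('side','s5.png');pic('top','t5.png')
for c in ['side','top']:
  print(c,proj(c,t+[0,0,-.042]),proj(c,t+[0,0,-.01]),proj(c,np.array([.4894,-.0972,.044])))
ps=proj('side',np.array([.4894,-.0972,.044])).astype(int)
f=lambda i,w,h:cv2.resize(i,(w,h),interpolation=cv2.INTER_CUBIC)
o=np.zeros((480,800,3),np.uint8)
o[:480,:400]=f(cv2.imread('pics/w5.png')[170:290,225:325],400,480)
o[:480,400:]=f(cv2.imread('pics/s5.png')[ps[1]-40:ps[1]+20,ps[0]-25:ps[0]+25],400,480); print(ps)
cv2.imwrite('pics/c4.png',o)
E
```

```text
8.825 [ 0.4903 -0.0983  0.1105] 0.015635039072881923 [ 0.3362  0.0617 -1.2131]
[[ 0.1577  0.9875]
 [ 0.9875 -0.1577]]
0.015635039072881923
foot [274.2806 236.3511]
collar bottom [274.4567 255.7399]
hole [272.7623 223.5516]
side [258.6833 239.5644] [258.3382 228.2285] [258.4608 247.8105]
top [321.1763 251.4177] [322.4568 252.1055] [319.8702 251.266 ]
[258 247]
```

View pics/c4.png

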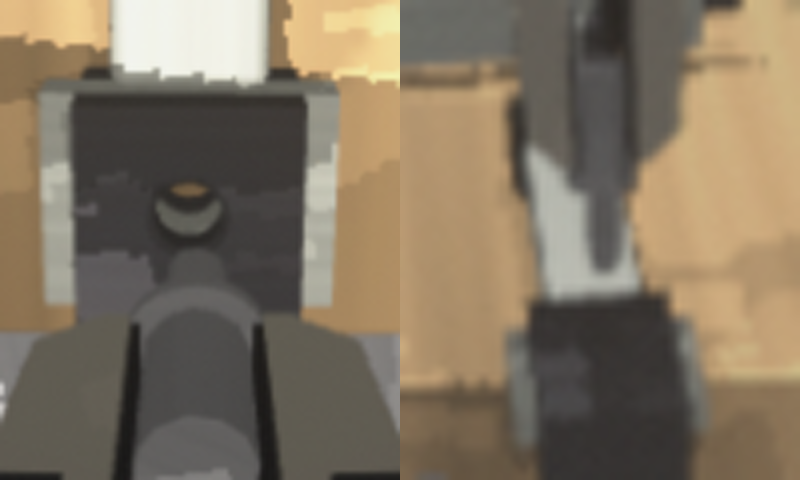

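Hole shows at (272,222.5), foot at about (274.5,235.5): pin sits in the fingers as assumed; small correction, then lower.

Emit:
{"op": "carry_out", "data": {
  "rows": [
    [0.0017, -0.0016, 0, 0, 0, 0],
    [0.0017, -0.0016, 0.01, 0, 0, 0],
    [0.0017, -0.0016, 0.02, 0, 0, 0],
    [0.0017, -0.0016, 0.025, 0, 0, 0],
    [0.0017, -0.0016, 0.03, 0, 0, 0],
    [0.0017, -0.0016, 0.035, 0, 0, 0],
    [0.0017, -0.0016, 0.035, 0, 0, 0]
  ]
}}

```text
t: 9.9
tool_pos: [0.4883, -0.0957, 0.0743]
orientation: [2.389, 2.039, -0.0]
force: [2.2, -4.2, -1.8]
opening: 0.0156
gripper_force: 20.0
```

Emit:
{"op": "carry_out", "data": {
  "rows": [
    [-0.001, 0.0007, 0, 0, 0, 0],
    [-0.001, 0.0007, 0.007, 0, 0, 0],
    [-0.001, 0.0007, 0.014, 0, 0, 0],
    [-0.001, 0.0007, 0.019, 0, 0, 0],
    [-0.001, 0.0007, 0.019, 0, 0, 0]
  ]
}}

```text
t: 10.52
tool_pos: [0.4883, -0.0964, 0.0549]
orientation: [-2.389, -2.039, 0.001]
force: [0.5, -2.0, -1.7]
opening: 0.0157
gripper_force: 20.0
```

Emit:
{"op": "carry_out", "data": {
  "rows": [
    [0, 0, 0.001, 0, 0, 0],
    [0, 0, 0.001, 0, 0, 0]
  ]
}}

```text
t: 10.78
tool_pos: [0.4886, -0.0963, 0.0546]
orientation: [-2.389, -2.04, 0.0]
force: [-0.1, -1.3, -1.5]
opening: 0.0154
gripper_force: 20.0
```

Emit:
{"op": "carry_out", "data": {
  "rows": [
    [0, 0, 0, 0, 0, 0],
    [0, 0, 0, 0, 0, 0],
    [0, 0, 0, 0, 0, 0],
    [0, 0, 0, 0, 0, 0],
    [0, 0, -0.03, 0, 0, 0],
    [0, 0, -0.08, 0, 0, 0],
    [0, 0, -0.13, 0, 0, 0],
    [-0.04, 0, -0.13, 0, 0, 0],
    [-0.04, 0, -0.13, 0, 0, 0],
    [-0.04, 0, -0.13, 0, 0, 0]
  ],
  "jaw": 140
}}

```text
t: 12.02
tool_pos: [0.4821, -0.1356, 0.1841]
orientation: [-2.389, -2.038, 0.0]
force: [0.4, 0.4, -0.4]
opening: 0.0417
gripper_force: 0.0
```

```bash
python3 look.py w6 pin
python3 - <<'E'
from h import *
import pickle
np.set_printoptions(precision=4,suppress=True)
s=pickle.load(open('w6.pkl','rb'))
h=np.array([.4889,-.0965,.044])
print(proj('wrist',h,s),proj('wrist',h+[0,0,.004],s),proj('wrist',h+[0,0,.038],s))
f=lambda i,w,hh:cv2.resize(i,(w,hh),interpolation=cv2.INTER_CUBIC)
o=np.zeros((480,800,3),np.uint8)
o[:480,:400]=f(cv2.imread('pics/w6.png')[120:240,225:325],400,480)
pic('side','s6.png');o[:480,400:]=f(cv2.imread('pics/s6.png')[207:267,233:283],400,480)
cv2.imwrite('pics/c5.png',o)
E
```

```text
12.025 [ 0.4821 -0.1356  0.1841] 0.04174001186404499 [ 0.352   0.3944 -0.4094]
[[ 0.1576  0.9875]
 [ 0.9875 -0.1576]]
pin 0.93 [408, 237] 553
pin 0.76 [275, 160] 477
[274.8779 159.5878] [274.891  160.1563] [275.0169 165.6561]
```

View pics/c5.png

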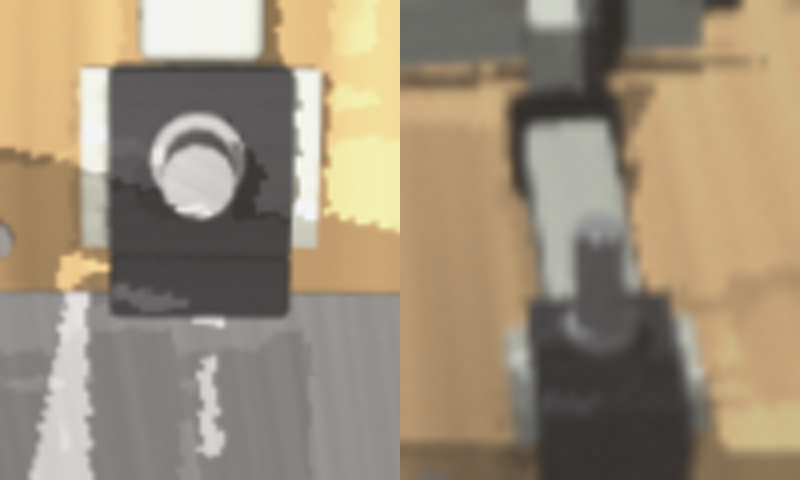

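Pin is home: its top shows at (274.8,165) where predicted (275,165.7), with the collar flat on the ear. Now to the leg.

Emit:
{"op": "carry_out", "data": {
  "rows": [
    [0.06, 0.0035, 0, 0, 0, 0],
    [0.12, 0.0035, 0, 0, 0, 0],
    [0.18, 0.0035, 0, 0, 0, 0],
    [0.241, 0.0035, 0.03, 0, 0, 0],
    [0.241, 0.0035, 0.06, 0, 0, 0],
    [0.241, 0.0035, 0.08, 0, 0, 0],
    [0.241, 0.0035, 0.08, 0, 0, 0],
    [0.241, 0.0035, 0.08, 0, 0, 0]
  ],
  "jaw": 0
}}

```text
t: 13.18
tool_pos: [0.5241, 0.1018, 0.1055]
orientation: [2.389, 2.04, 0.001]
force: [0.6, -0.1, -0.4]
opening: 0.0929
gripper_force: 0.0
```

```bash
python3 look.py w7 leg cam_lever index
python3 - <<'E'
from h import *
import pickle
np.set_printoptions(precision=4,suppress=True)
s=pickle.load(open('w7.pkl','rb'))
b=np.array([.5134,.0566,0]);ax=np.array([.158,.9875,0]);ay=np.array([-.9875,.158,0])
L=lambda x,y,z:b+x*ax+y*ay+[0,0,z]
print(((np.array(s['tool_pos'])-b)@ax,(np.array(s['tool_pos'])-b)@ay))
print('pred bar ends',proj('wrist',L(.066,.058,.05),s),proj('wrist',L(.066,-.058,.05),s),'ptr',proj('wrist',L(.066,-.073,.05),s))
for n in ['leg','leg_pointer','index','cam_lever']:
  for d in robot.outline_of('wrist',n)[:1]:
    y,x=np.nonzero(d['pixels']); print(n,d['conf'],'cols',x.min(),x.max(),'rows',y.min(),y.max())
    for c in np.linspace(x.min(),x.max(),9).astype(int): print(c,y[x==c].min() if (x==c).any() else None,y[x==c].max()if (x==c).any() else None,end=' | ')
    print()
im=cv2.imread('pics/w7.png'); cv2.imwrite('pics/w7z.png',im)
E
```

```text
13.175 [0.5241 0.1018 0.1055] 0.09292434757064659 [ 0.6419 -0.0996 -0.3761]
[[ 0.1566  0.9877]
 [ 0.9877 -0.1566]]
leg 0.58 [280, 208] 6033
index 0.57 [382, 116] 754
(np.float64(0.04628544619481244), np.float64(-0.003395220178940941))
pred bar ends [189.6955 203.6007] [349.8043 203.8273] ptr [369.4716 203.942 ]
leg 0.58 cols 192 370 rows 190 279
192 202 205 | 214 190 209 | 236 190 210 | 258 190 266 | 281 190 278 | 303 190 245 | 325 191 210 | 347 197 210 | 370 204 206 | 
leg_pointer 0.96 cols 192 369 rows 190 279
192 201 207 | 214 190 209 | 236 190 209 | 258 190 269 | 280 190 278 | 302 190 246 | 324 191 210 | 346 196 210 | 369 205 206 | 
index 0.57 cols 368 410 rows 100 128
368 111 125 | 373 100 127 | 378 102 127 | 383 102 127 | 389 102 128 | 394 111 117 | 399 113 117 | 404 113 116 | 410 114 117 |
```

Run:
```python
from h import *
import pickle
s=pickle.load(open('w7.pkl','rb'))
ax=np.array([.158,.9875,0])
p=onz('wrist',(369.5,205.3),.05,s)
for z in (.05,.046):
  for i in [(389,114.5),(400,115),(408,115.3)]:
    q=onz('wrist',i,z,s);print(q,(q-p)@ax)
b=np.array([.5134,.0566,0]);print((p-b)@ax,(q-b)@np.array([-.9875,.158,0]))
```

```text
[0.61697161 0.17316639 0.05      ] 0.06649780472864167
[0.62541435 0.17208497 0.05      ] 0.06676385071274699
[0.63170779 0.1713609  0.05      ] 0.06704319818190457
[0.61842597 0.17300575 0.046     ] 0.06656895912311114
[0.62702051 0.17190488 0.046     ] 0.06683978818408295
[0.63342709 0.1711678  0.046     ] 0.06712415786931322
0.06497582098564347 -0.10042503687173081
```

Emit:
{"op": "carry_out", "data": {
  "rows": [
    [0, 0, 0.03, 0, 0, 0],
    [0, 0, 0.05, 0, 0, 0],
    [0, 0, 0.07, 0, 0, 0],
    [0, 0, 0.082, 0, 0, 0],
    [0, 0, 0.082, 0, 0, 0],
    [0, 0, 0.082, 0, 0, 0]
  ]
}}

```text
t: 14.32
tool_pos: [0.5244, 0.1016, 0.0235]
orientation: [2.389, 2.039, 0.002]
force: [-0.2, -0.3, 0.7]
opening: 0.0929
gripper_force: 0.0
```

Emit:
{"op": "carry_out", "data": {
  "rows": [
    [0.007, 0, 0, 0, 0, 0],
    [0.014, 0, 0, 0, 0, 0],
    [0.021, 0, 0, 0, 0, 0],
    [0.028, 0, 0, 0, 0, 0],
    [0.035, 0, 0, 0, 0, 0],
    [0.042, 0, 0, 0, 0, 0],
    [0.05, 0, 0, 0, 0, 0],
    [0.058, 0, 0, 0, 0, 0],
    [0.065, 0, 0, 0, 0, 0],
    [0.065, 0, 0, 0, 0, 0],
    [0.065, 0, 0, 0, 0, 0]
  ]
}}

```text
t: 15.7
tool_pos: [0.5348, 0.1657, 0.0232]
orientation: [2.388, 2.039, 0.001]
force: [2.1, -7.4, 3.3]
opening: 0.0929
gripper_force: 3.1
```

```bash
cat > chk.py <<'E'
from h import *
import pickle,sys
np.set_printoptions(precision=4,suppress=True)
tag=sys.argv[1]
s=robot.read_state(); im=pic('wrist',tag+'.png'); pickle.dump(s,open(tag+'.pkl','wb'))
b=np.array([.5134,.0566,0]);ax=np.array([.158,.9875,0]);ay=np.array([-.9875,.158,0])
t=np.array(s['tool_pos']);print('tcp in brace',(t-b)@ax,(t-b)@ay,t[2],'F',np.array(s['force']),s['opening'])
print('pred idx',proj('wrist',np.array([.625,.172,.05]),s))
for n in ['leg_pointer','index','cam_lever']:
  for d in robot.outline_of('wrist',n)[:1]:
    y,x=np.nonzero(d['pixels']); print(n,d['conf'],'cols',x.min(),x.max(),'rows',y.min(),y.max())
    for c in np.linspace(x.min(),x.max(),9).astype(int): 
      if (x==c).any(): print(c,y[x==c].min(),y[x==c].max(),end=' | ')
    if n=='leg_pointer':
      c=x.max(); q=onz('wrist',(c,y[x>=c-1].mean()),.05,s); print('\nptr',q-b@np.eye(3),(q-b)@ax,(q-b)@ay)
    print()
E
python3 chk.py w8
```

```text
tcp in brace 0.11108577279592233 -0.0038923621066639068 0.02319290258810389 F [ 2.1022 -7.4215  3.3449] 0.09286189433927128
pred idx [444.7683 245.4128]
leg_pointer 0.86 cols 156 414 rows 230 379
156 252 261 | 188 230 265 | 220 231 267 | 252 233 317 | 285 232 376 | 317 232 313 | 349 231 267 | 381 243 266 | 414 258 259 | 
ptr [0.0935 0.1114 0.05  ] 0.12473926537385714 -0.0747797766483944

index 0.85 cols 397 458 rows 204 248
397 235 237 | 404 204 241 | 412 204 241 | 419 204 245 | 427 205 248 | 435 225 247 | 442 230 248 | 450 235 248 | 458 242 245 | 
cam_lever 0.91 cols 286 329 rows 268 359
286 355 358 | 291 306 359 | 296 297 358 | 302 284 317 | 307 273 317 | 312 269 317 | 318 268 310 | 323 271 301 | 329 288 290 |
```

Pointer at (414,258.5), index blade top at about row 245.5: around 7 mm to go.

Emit:
{"op": "carry_out", "data": {
  "rows": [
    [0.003, 0, 0, 0, 0, 0],
    [0.007, 0, 0, 0, 0, 0],
    [0.007, 0, 0, 0, 0, 0],
    [0.007, 0, 0, 0, 0, 0]
  ]
}}

```text
t: 16.4
tool_pos: [0.5359, 0.1724, 0.0232]
orientation: [2.388, 2.039, 0.001]
force: [1.8, -6.0, 3.0]
opening: 0.0928
gripper_force: 3.2
```

```bash
python3 chk.py w9; python3 -c "
import cv2
cv2.imwrite('pics/c6.png',cv2.resize(cv2.imread('pics/w9.png')[190:380,230:480],(788,599),interpolation=cv2.INTER_CUBIC))"
```

```text
tcp in brace 0.11795058680210928 -0.003943132310738708 0.023209913799899968 F [ 1.8299 -5.9716  2.9719] 0.09282734909859068
pred idx [442.333  257.4273]
leg_pointer 0.6 cols 154 414 rows 230 379
154 254 256 | 186 230 266 | 219 231 267 | 251 232 317 | 284 232 378 | 316 232 314 | 349 231 267 | 381 243 266 | 414 257 260 | 
ptr [0.0947 0.1183 0.05  ] 0.13178823168308143 -0.074805390372401

index 0.73 cols 155 413 rows 230 379
155 252 262 | 187 230 267 | 219 231 267 | 251 232 316 | 284 232 378 | 316 232 315 | 348 230 267 | 380 243 267 | 413 256 260 | 
cam_lever 0.94 cols 287 328 rows 269 358
287 350 358 | 292 305 358 | 297 296 357 | 302 284 317 | 307 273 317 | 312 269 317 | 317 269 312 | 322 270 302 | 328 287 290 |
```

View pics/c6.png

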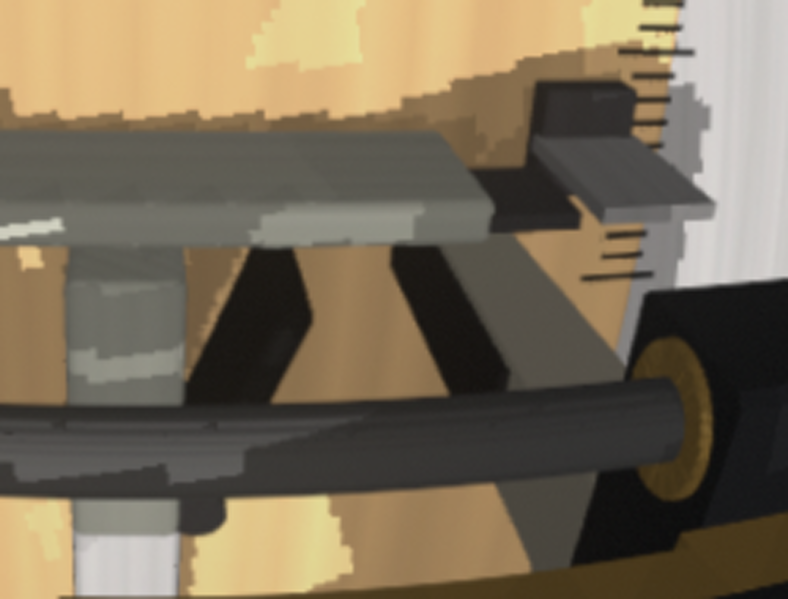

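The pointer's top edge is about 2.4 px (1.3 mm) short of the blade's; nudge, then hold.

Emit:
{"op": "carry_out", "data": {
  "rows": [
    [0.0014, -0.0008, 0, 0, 0, 0],
    [0.0014, -0.0008, 0, 0, 0, 0],
    [0.0014, -0.0008, 0, 0, 0, 0],
    [0.0014, -0.0008, 0, 0, 0, 0],
    [0.0014, -0.0008, 0, 0, 0, 0]
  ]
}}

```text
t: 17.23
tool_pos: [0.5356, 0.1738, 0.0231]
orientation: [2.388, 2.038, 0.002]
force: [2.9, -7.5, 1.2]
opening: 0.093
gripper_force: 3.3
```

Emit:
{"op": "carry_out", "data": {
  "rows": [
    [0, 0, 0, 0, 0, 0],
    [0, 0, 0, 0, 0, 0],
    [0, 0, 0, 0, 0, 0],
    [0, 0, 0, 0, 0, 0],
    [0, 0, 0, 0, 0, 0],
    [0, 0, 0, 0, 0, 0],
    [0, 0, 0, 0, 0, 0],
    [0, 0, 0, 0, 0, 0],
    [0, 0, 0, 0, 0, 0],
    [0, 0, 0, 0, 0, 0]
  ],
  "jaw": 255,
  "force": 25
}}

```text
t: 18.48
tool_pos: [0.5367, 0.1736, 0.0233]
orientation: [2.387, 2.037, 0.004]
force: [9.6, -8.8, -2.7]
opening: 0.0234
gripper_force: 26.1
```

```bash
python3 chk.py w10
```

```text
tcp in brace 0.11917531595904118 -0.004524467681185883 0.023329053239698683 F [ 9.5631 -8.7798 -2.674 ] 0.02343941444085313
pred idx [440.8079 259.2646]
leg_pointer 0.91 cols 153 413 rows 231 379
153 254 258 | 185 231 266 | 218 231 267 | 250 232 318 | 283 232 378 | 315 231 268 | 348 231 267 | 380 243 266 | 413 258 260 | 
ptr [0.0949 0.1193 0.05  ] 0.132774636961708 -0.07491377835972565

index 0.78 cols 395 455 rows 216 262
395 239 241 | 402 217 244 | 410 216 253 | 417 217 261 | 425 217 262 | 432 237 262 | 440 244 261 | 447 249 261 | 455 255 258 | 
cam_lever 0.81 cols 285 300 rows 269 359
285 356 358 | 286 349 359 | 288 269 359 | 290 269 359 | 292 269 359 | 294 269 359 | 296 271 358 | 298 282 357 | 300 350 354 |
```

```bash
python3 -c "
from plant import robot
print(robot.close_job())"
```

```text
the job is handed in; nothing more can be done
None
```

The job is handed in, but no verdict came back. By my own measurements the pin is home and released, the lever is shut on the neck, the pointer is within about 1 mm of the index, and the gripper still holds neck and lever at about 25 N.

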